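# Put the piled-up press tools back in the teak drawer

### The arm

A 7-joint arm with a two-finger parallel gripper is mounted at the origin on the work surface. World frame = base frame: x ahead of the robot, y to its left, z up, the work surface at z = 0. Lengths are in m, angles in degrees, forces in N, time in s.
With the tool pointing down it reaches from about 0.35 to 0.9 m from the base axis. Payload 8.1 kg.
Tool frame: the origin (TCP) lies at the very end of the fingers, on their centre line; the grasp point (between the pads) lies 19 mm behind it; z points along the fingers, x is the direction in which the jaws open and shut, and the axes are right-handed (so a half turn about z gives the same grasp; the last joint's range is limited). The gripper opens to 85 mm and grips with 20 to 120 N. Pads are 22 mm wide; open, the fingers measure 114 mm over their backs; the gripper's body (76 mm by 85 mm) begins 54 mm behind the grasp point. The pads swing forward as they close: fully open they stand 13 mm farther back than shut.
Start: joints at [-73.086, 24.895, 1.432, 90.138, -0.665, 64.973, -4.303], TCP at [0.242, 0.576, 0.231] pointing down, gripper open.
Joint ranges: [-149.89, 149.89], [-25.12, 119.58], [-72.63, 75.52], [4.76, 147.25], [-75.54, 255.54], [6.69, 114.76], [-157.13, 157.13]. Speed limits (degrees/s): [127.2, 127.2, 172.46, 172.46, 180, 180, 180].

### API

Orientations are given as a 3x3 rotation matrix whose columns are the frame's x, y, z axes.
In Python, from rig import r gives the robot as it stands.
- The arm moves only by the tool move_arm, never from a script. Its argument "rows" is a list of rows, each a list of 3 entries, a list of its own where there are three numbers: the opening, from -1 (shut) to 1 (fully open), so that 0 is half open, then the shift along the world's x, y, z in m, then the turn about the world's z in degrees. A call has 1 to 12 rows; each row is the pose to reach, as a shift and turn from the pose commanded when the call began; what a row does not reach only later rows make up. A row lasts 1/8 s, in which the tool goes at most 62.5 mm and 10.7 degrees, less where a joint would pass 70% of its speed; a pose out of reach is approached as far as the arm can. A call with a gripper value outside its range is refused whole. The fingers move at their own pace and stop on an object; "newtons" is the grip in N (left out, the last holds). Time passes only in rows, so rows that repeat a pose let the fingers close. It gives the time, the measured TCP pose, the force and the opening at its end, in the units of the state.
- r.read_state(): the state, without advancing time (a new reading comes with each control period).
- r.get_image(name): name is "side" or "top" or "wrist"; returns a dict with "color" (480x640x3 uint8, red, green, blue), "vfov" (degrees; the focal length in pixels is half the picture's height over the tangent of half this angle, whatever the lens; pixels are square), "cx", "cy" (the principal point, pixels), "distortion" ([k1, k2, p1, p2, k3] as OpenCV has them; the pictures are not rectified), "rvec" (rotation vector, rad) and "tvec" (3), from world to camera coordinates, as OpenCV has them. Camera axes: x right, y down, z forward; pixel columns grow to the right and rows downward; lengths in m; the calibration is good to about 2 mm. A picture is of the moment at which its call begins. There is no depth.
- r.finish_job(): hands the job in, once; it reports no verdict.
The state is a dict: "t": time; "qpos": joint angles; "qd": joint speeds; "joint_efforts": joint torques, N m; "tcp_pos": TCP position; "tcp_rot": TCP orientation; "contact_force": force on the tool from outside, world axes, zero at the start; "moment": the same for the moment, N m; "width": opening from 0.0 (shut) to 1.0 (fully open).
Only numpy, scipy, OpenCV 4.12 (cv2) and the standard library are available. Lean on these libraries where they do the work, as an engineer would, in place of code of your own. Each camera call takes 0.05 s, during which the arm holds its last target. There are 200 camera calls.

### The job

The washed pastry tools stand in two little piles on the black baking sheet. Take the piles apart and set each of the five tools (both nozzles, the clover cutter, the white disc and the blue disc) back in the teak drawer on the tile inlaid with its own outline: centred on the outline, lying flat, the same way up as now; which way it is turned does not matter.

Things in the scene. Friction and masses are not known exactly. Their poses are not given: they have to be found in the camera images.
- nozzle_small: Small aluminium press nozzle with a round hole in its tip, standing upright, wide end down: flange 30 mm across and 4 mm high, above it a straight barrel 26 mm across up to 22 mm, then a cone to the 12 mm wide tip at 34 mm. At the start it always stands on the back of the cutter. Its origin is the centre of its underside, z up. 
- nozzle_large: Large aluminium press nozzle with a dark star in its tip, standing upright, wide end down: flange 42 mm across and 4 mm high, above it a straight barrel 38 mm across up to 26 mm, then a cone to the 22 mm wide tip at 42 mm. At the start it stands on one of the two discs. Its origin is the centre of its underside, z up. 
- cutter: Tin cutter in the shape of a four-leaf clover, flat closed back up, 18 mm high. Four round leaves of 13 mm radius lie along its own +x, -x, +y and -y axes, 50 mm across from leaf tip to facing leaf tip: grip it over two facing leaves. At the start it lies on the other of the two discs. Its origin is the centre of its underside, z up. 
- disc_white: White melamine cookie press disc with a dark six-pointed star, round, flat, 56 mm across, 8 mm thick. At the start it is the bottom of one pile, on the black baking sheet. Its origin is the centre of its underside, z up. A spice jar (55 mm high) and a cup (54 mm wide, 45 mm high) stand on the sheet too, the four places about 120 mm apart.
- disc_blue: Blue melamine cookie press disc with a white bar, round, flat, 56 mm across, 8 mm thick. At the start it is the bottom of the other pile, on the black baking sheet. Its origin is the centre of its underside, z up. The sheet, 240 mm square and 3 mm thick with a 10 mm rim, lies beside the drawer.
- tile_small: Fixed dark wooden tile 108 mm square and 6 mm thick lying in the teak drawer, with a flush inlay in its middle: a grey circle 30 mm across with a small black dot. It is the place of the small nozzle. Its origin is the centre of its underside, so its upper face is 6 mm above it; x and y along its edges. The six tiles lie side by side 118 mm apart, two rows of three, in any order.
- tile_large: Fixed dark wooden tile 108 mm square and 6 mm thick lying in the teak drawer, with a flush inlay in its middle: a grey circle 42 mm across with a black star. It is the place of the large nozzle. Its origin is the centre of its underside, so its upper face is 6 mm above it; x and y along its edges. One more tile, with a yellow outline, already holds the yellow scoop (26 mm high).
- tile_clover: Fixed dark wooden tile 108 mm square and 6 mm thick lying in the teak drawer, with a flush inlay in its middle: a grey four-leaf clover 50 mm across. It is the place of the clover cutter. Its origin is the centre of its underside, so its upper face is 6 mm above it; x and y along its edges. The drawer's 8 mm thick walls rise 31 mm above the tiles, 59 mm from the centres of the outer ones.
- tile_white: Fixed dark wooden tile 108 mm square and 6 mm thick lying in the teak drawer, with a flush inlay in its middle: a white circle 56 mm across with a black star. It is the place of the white disc. Its origin is the centre of its underside, so its upper face is 6 mm above it; x and y along its edges. The drawer's lid lies open, back on the table on the side away from the robot.
- tile_blue: Fixed dark wooden tile 108 mm square and 6 mm thick lying in the teak drawer, with a flush inlay in its middle: a blue circle 56 mm across with a white bar. It is the place of the blue disc. Its origin is the centre of its underside, so its upper face is 6 mm above it; x and y along its edges. 

How it is judged:
By the outcome, as a careful person would: the job done as asked, in the order asked, and still so for the second after the job is handed in, with the robot touching nothing.
It also fails if it takes over 136 s, if anything falls off the work surface, if the arm or the gripper's body presses on something with over 40 N, if the wrist force passes 120 N, or if a joint passes its speed limit or range.

## Working session

There is one attempt and no reset: what is moved stays moved. The work goes in short steps, Python scripts to look and compute and a tool call to move; the robot and the scene stay as the last step left them, time stands still between calls to the robot, and variables do not carry over. Pictures are saved under pics/ and viewed, about 12 in all and at most 16, crops included, and the job is handed in when it is done.

Besides the shell and the picture viewer there is one more tool, called after "Emit:" as name([rows], argument=value, ...), one row to a line, values as JSON. move_arm: Moves the arm, as the interface text tells. Its arguments: {"type":"object","properties":{"rows":{"type":"array","items":{"type":"array"}},"newtons":{"type":"number"}},"required":["rows"]}

```bash
mkdir -p pics; cat > h.py <<'E'
import numpy as np, cv2
from rig import r
def shot(name, fn=None):
    d=r.get_image(name); im=cv2.cvtColor(d["color"],cv2.COLOR_RGB2BGR)
    if fn: cv2.imwrite("pics/"+fn+".png",im)
    f=240/np.tan(np.radians(d["vfov"])/2)
    d["K"]=np.array([[f,0,d["cx"]],[0,f,d["cy"]],[0,0,1.]]); d["D"]=np.array(d["distortion"],float)
    d["R"]=cv2.Rodrigues(np.array(d["rvec"],float))[0]; d["t"]=np.array(d["tvec"],float).ravel(); d["im"]=im
    return d
def ray(d,uv):
    p=cv2.undistortPoints(np.array(uv,float).reshape(-1,1,2),d["K"],d["D"]).reshape(-1,2)
    v=np.c_[p,np.ones(len(p))]@d["R"]; return -d["R"].T@d["t"], v/np.linalg.norm(v,axis=1)[:,None]
def plane(d,uv,z):
    c,v=ray(d,uv); return c+v*((z-c[2])/v[:,2])[:,None]
def proj(d,X):
    return cv2.projectPoints(np.array(X,float).reshape(-1,1,3),np.array(d["rvec"],float),d["t"],d["K"],d["D"])[0].reshape(-1,2)
def tri(a,uva,b,uvb):
    c1,v1=ray(a,uva); c2,v2=ray(b,uvb); out=[]
    for p,q in zip(v1,v2):
        s=np.linalg.lstsq(np.c_[p,-q],c2-c1,rcond=None)[0]; A=c1+s[0]*p;B=c2+s[1]*q
        out.append(np.r_[(A+B)/2,np.linalg.norm(A-B)])
    return np.array(out)
E
python3 - <<'E'
from h import *
np.set_printoptions(precision=3,suppress=True)
for n in("top","side","wrist"):
    d=shot(n,n+"0"); print(n,-d["R"].T@d["t"],d["R"][2],d["vfov"],d["distortion"])
s=r.read_state();print(s)
a=[cv2.imread(f"pics/{n}0.png") for n in("top","side")]
E
```

```text
top [ 0.359 -0.002  0.922] [ 0.177 -0.013 -0.984] 56.94107969214702 [-0.098  0.     0.     0.     0.   ]
side [ 0.408 -0.645  0.475] [ 0.138  0.818 -0.559] 54.54302124250319 [-0.047  0.     0.     0.     0.   ]
wrist [0.178 0.603 0.373] [ 0.255 -0.108 -0.961] 66.43224730604958 [0.004 0.    0.    0.    0.   ]
{'t': 0.15, 'qpos': array([-73.084,  24.927,   1.432,  90.175,  -0.665,  64.974,  -4.305]), 'qd': array([ 0.03 , -0.128,  0.013, -0.19 ,  0.065, -0.024,  0.05 ]), 'joint_efforts': array([  0.002, -67.089,   1.026, -31.645,   0.016,   0.009,   0.   ]), 'tcp_pos': array([0.242, 0.576, 0.231]), 'tcp_rot': array([[ 0.388,  0.922, -0.   ],
       [ 0.922, -0.388, -0.001],
       [-0.001,  0.   , -1.   ]]), 'contact_force': array([ 0.584,  0.391, -0.283]), 'moment': array([ 0.004, -0.013,  0.083]), 'width': 1.0022373466462284}
```

View pics/top0.png

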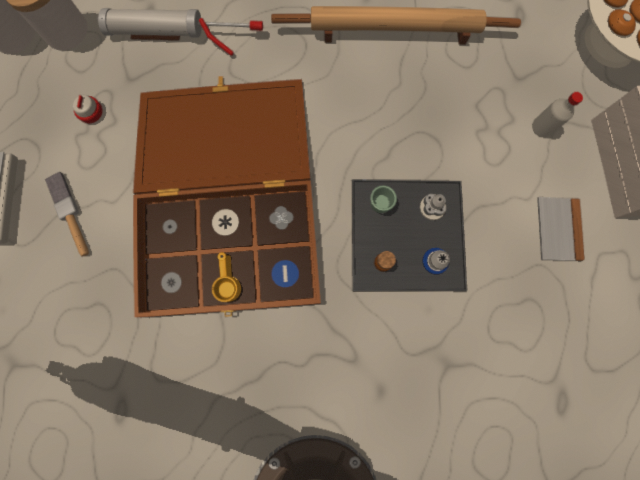

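View pics/side0.png

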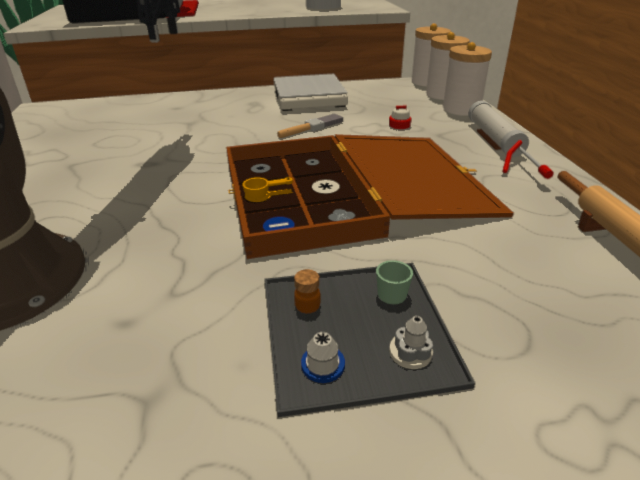

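Top view: robot at the bottom, so x is up and y is left. The large nozzle is on the blue disc (437,260). The small nozzle, cutter and white disc are at (433,206). Tiles: small (170,226), large (171,282), white (225,222), clover (281,218), blue (285,273). The side view agrees.

```bash
python3 - <<'E'
from h import *
np.set_printoptions(precision=4,suppress=True)
a=shot("top");b=shot("side")
N=["small","large","white","clover","blue","Lnoz tip","Snoz tip","whitedisc","bluedisc"]
A=[(170,226.5),(171,282),(225,222),(281,217.5),(285.5,273.5),(442,258),(438,199),(432,208),(436,261)]
B=[(312,162),(261,168),(325,187),(341,215),(279,224),(322,338),(416,320),(411,349),(323,362)]
for n,p in zip(N,tri(a,A,b,B)): print(n,p)
w=shot("wrist")
c=-w["R"].T@w["t"]; s=r.read_state(); print("cam in tool",s["tcp_rot"].T@(c-s["tcp_pos"]), s["tcp_rot"].T@w["R"][2])
def cr(d,x0,y0,x1,y1,k): return cv2.resize(d["im"][y0:y1,x0:x1],None,fx=k,fy=k,interpolation=cv2.INTER_CUBIC)
x=cr(a,340,170,480,300,2.8);y=cr(b,260,260,480,420,2.0)
h=max(x.shape[0],y.shape[0]);pad=lambda i:cv2.copyMakeBorder(i,0,h-i.shape[0],0,0,0)
z=np.hstack([cv2.resize(i,None,fx=.96,fy=.96) for i in(pad(x),pad(y))])[:600,:800]; cv2.imwrite("pics/crop1.png",z);print(z.shape)
E
```

```text
small [0.5529 0.3012 0.0123 0.0019]
large [0.4364 0.2938 0.0119 0.0003]
white [0.5615 0.1845 0.0104 0.0025]
clover [0.5692 0.0657 0.0149 0.0019]
blue [0.4523 0.056  0.0154 0.0003]
Lnoz tip [ 0.4751 -0.2592  0.0522  0.0013]
Snoz tip [ 0.595  -0.2565  0.0579  0.0027]
whitedisc [ 0.5914 -0.2578  0.0064  0.0017]
bluedisc [ 0.4755 -0.259   0.0081  0.    ]
cam in tool [-0.0002 -0.0691 -0.1424] [0.0006 0.2765 0.961 ]
(349, 798, 3)
```

View pics/crop1.png

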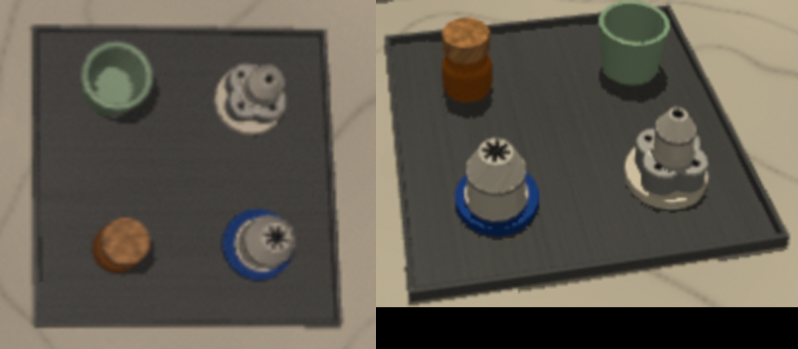

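View pics/wrist0.png

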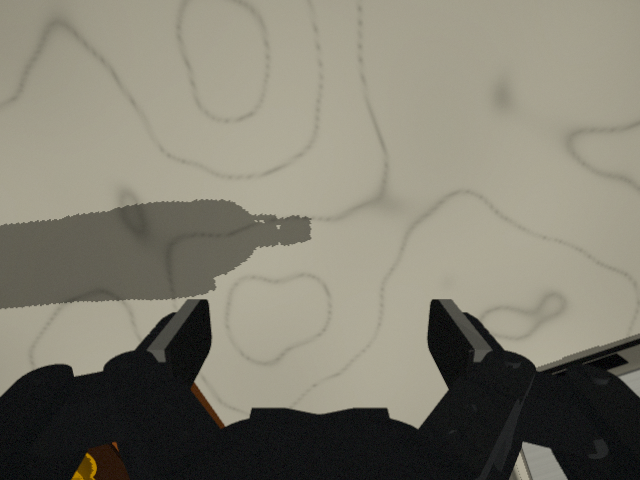

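Both piles are as described, and the wrist view shows only empty table. The camera sits on the tool's -y side. Next I move to view the drawer, with the tool x turned to world x.

Emit:
move_arm([
  [1,[0.258,-0.426,0.129],-67.2],
  [1,[0.258,-0.426,0.129],-67.2],
  [1,[0.258,-0.426,0.129],-67.2],
  [1,[0.258,-0.426,0.129],-67.2],
  [1,[0.258,-0.426,0.129],-67.2],
  [1,[0.258,-0.426,0.129],-67.2],
  [1,[0.258,-0.426,0.129],-67.2],
  [1,[0.258,-0.426,0.129],-67.2],
  [1,[0.258,-0.426,0.129],-67.2],
  [1,[0.258,-0.426,0.129],-67.2],
], newtons=40)

```text
t: 1.55
tcp_pos: [0.5003, 0.1498, 0.3604]
tcp_rot: [[1.0, -0.002, 0.0], [-0.002, -1.0, 0.0], [0.0, -0.0, -1.0]]
contact_force: [-0.6, 0.6, 0.6]
width: 1.002
```

```bash
python3 - <<'E'
from h import *
import pickle
d=shot("wrist","w1");pickle.dump(d,open("w1.pkl","wb"));print(r.read_state()["qpos"])
E
```

```text
[-45.25322256  10.31735605  27.53303819  93.88806684  -4.90748348
  77.02250735 -16.95240441]
```

View pics/w1.png

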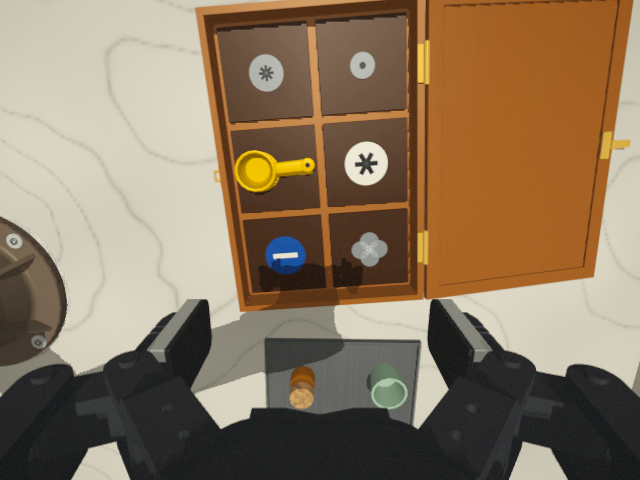

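Wrist view: inlays at large (266,73), small (362,65), white (366,163), clover (370,250), blue (285,255). The last two are partly in shadow.

```bash
cat > seg.py <<'E'
from h import *
def blob(d,uv,rad,kind,lo=None):
    """ellipse centre of hull of the inlay near uv"""
    x,y=map(int,uv); x0,y0=max(x-rad,0),max(y-rad,0); im=d["im"][y0:y+rad,x0:x+rad]; k=4
    im=cv2.resize(im,None,fx=k,fy=k,interpolation=cv2.INTER_CUBIC)
    hsv=cv2.cvtColor(im,cv2.COLOR_BGR2HSV); b,g,rr=[im[...,i].astype(int) for i in range(3)]
    if kind=="blue": m=(b-rr>25)
    else: m=(b>(lo or 85))&(np.abs(b-rr)<60)
    m=m.astype(np.uint8)
    c=max(cv2.findContours(m,cv2.RETR_EXTERNAL,cv2.CHAIN_APPROX_NONE)[0],key=cv2.contourArea)
    h=cv2.convexHull(c); M=cv2.moments(h); (_,ax,_)=cv2.fitEllipse(c)
    ctr=np.array([M["m10"]/M["m00"],M["m01"]/M["m00"]])
    return (ctr+.5)/k-.5+[x0,y0], np.array(ax)/k
E
python3 - <<'E'
from seg import *
import pickle
np.set_printoptions(precision=4,suppress=True)
w=pickle.load(open("w1.pkl","rb")); a=shot("top")
W=dict(large=(266,73),small=(362,65),white=(366,163),clover=(370,250),blue=(285,255))
A=dict(large=(171,282),small=(170,226),white=(225,222),clover=(281,218),blue=(285,273))
for n in W:
    p,ax=blob(w,W[n],28,n,75); q,ax2=blob(a,A[n],18,n)
    print(n,p,ax,q,ax2,tri(w,[p],a,[q])[0],plane(w,[p],.012)[0],plane(a,[q],.012)[0])
E
```

```text
large [271.0326  67.1876] [35.6401 52.4477] [170.8648 282.0668] [20.2037 21.1715] [ 0.4392  0.3042 -0.0197  0.0003] [0.443 0.299 0.012] [0.4364 0.2941 0.012 ]
small [356.3569  57.1595] [45.3183 58.17  ] [166.0256 229.0765] [ 8.0831 20.0626] [0.5477 0.3094 0.0137 0.0011] [0.5474 0.31   0.012 ] [0.5485 0.3096 0.012 ]
white [365.7284 162.9547] [43.8665 45.1692] [224.8625 221.819 ] [26.5234 27.6423] [0.5625 0.1838 0.0144 0.0006] [0.5631 0.1835 0.012 ] [0.5628 0.1844 0.012 ]
clover [369.0858 248.9267] [31.9912 33.9147] [280.8424 217.3725] [21.3427 21.9721] [0.5711 0.066  0.0142 0.0008] [0.5718 0.0651 0.012 ] [0.5712 0.0662 0.012 ]
blue [284.9947 254.694 ] [37.862  40.4047] [284.6197 273.2649] [26.7514 26.9338] [0.4533 0.0577 0.0137 0.001 ] [0.4536 0.0569 0.012 ] [0.453 0.058 0.012]
```

White, clover and blue agree with the 118 mm grid, with tile tops at z≈0.014. The grid then gives small at (0.554,0.302) and large at (0.436,0.293), both matching the first triangulation. Next, the piles.

Emit:
move_arm([
  [1,[0.035,-0.475,-0.11],0],
  [1,[0.035,-0.475,-0.11],0],
  [1,[0.035,-0.475,-0.11],0],
  [1,[0.035,-0.475,-0.11],0],
  [1,[0.035,-0.475,-0.11],0],
  [1,[0.035,-0.475,-0.11],0],
  [1,[0.035,-0.475,-0.11],0],
  [1,[0.035,-0.475,-0.11],0],
  [1,[0.035,-0.475,-0.11],0],
  [1,[0.035,-0.475,-0.11],0],
])

```text
t: 2.9
tcp_pos: [0.536, -0.3225, 0.2495]
tcp_rot: [[1.0, 0.002, -0.001], [0.002, -1.0, 0.002], [-0.001, -0.002, -1.0]]
contact_force: [0.3, 0.0, 1.0]
width: 0.999
```

```bash
python3 - <<'E'
from h import *
import pickle
w=pickle.load(open("w1.pkl","rb"))
print(proj(w,[[.5539,.3016,.0141],[.4361,.2933,.0141]]))
d=shot("wrist","w2");pickle.dump(d,open("w2.pkl","wb"));print(r.read_state()["qpos"])
E
```

```text
[[361.67787338  64.39040867]
 [265.34836418  71.93118398]]
[  1.05701427  27.03330299  37.95943712  90.67304727 -17.57081065
  68.43009416  42.70207306]
```

View pics/w2.png

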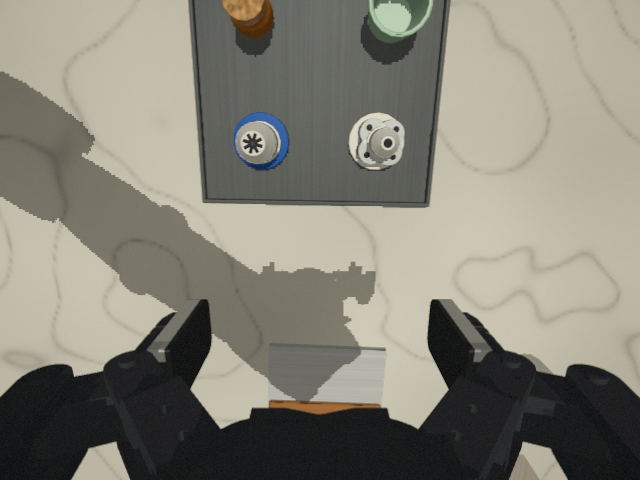

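Emit:
move_arm([
  [1,[-0.06,0,0],0],
  [1,[-0.1,0,0],0],
  [1,[-0.1,0,0],0],
  [1,[-0.1,0,0],0],
])

```text
t: 3.45
tcp_pos: [0.4369, -0.3231, 0.2508]
tcp_rot: [[1.0, 0.003, 0.002], [0.003, -1.0, 0.001], [0.002, -0.001, -1.0]]
contact_force: [0.7, -0.4, 0.4]
width: 1.001
```

```bash
python3 - <<'E'
from h import *
import pickle
d=shot("wrist","w3");pickle.dump(d,open("w3.pkl","wb"))
E
```

```text
(no output)
```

View pics/w3.png

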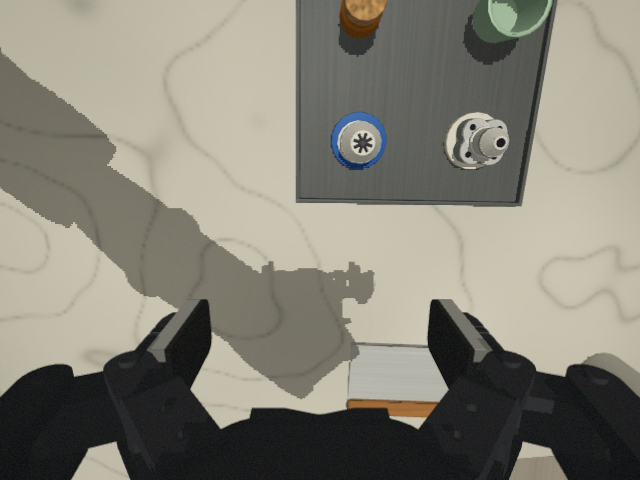

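w2: large tip (253,143), small tip hole (388,143), blue disc (261,141), white (377,141). w3: (363,143), (500,143), (359,140), (476,140). The clover's leaves point about 45° to the world axes.

```bash
python3 - <<'E'
from h import *
import pickle
np.set_printoptions(precision=4,suppress=True)
V=[pickle.load(open(f"w{i}.pkl","rb")) for i in(2,3)]
def hullc(m):
    c=max(cv2.findContours(m.astype(np.uint8),cv2.RETR_EXTERNAL,cv2.CHAIN_APPROX_NONE)[0],key=cv2.contourArea)
    (c,ax,_)=cv2.fitEllipseDirect(cv2.convexHull(c)); return np.array(c),np.array(ax)
def crop(d,uv,r):
    x,y=uv; return d["im"][y-r:y+r,x-r:x+r].astype(int),np.array([x-r,y-r])
B=[(261,141),(359,140)];Wd=[(377,141),(476,140)];LT=[(253,143),(363,143)];ST=[(388,143),(500,143)]
res={k:[] for k in("blue","white","Ltip","Stip")}
for d,b,w,lt,st in zip(V,B,Wd,LT,ST):
    im,o=crop(d,b,36); c,ax=hullc(im[...,0]-im[...,2]>40); res["blue"].append(c+o); print("blue",c+o,ax)
    im,o=crop(d,w,36); c,ax=hullc(im.mean(2)>130); res["white"].append(c+o); print("white",c+o,ax)
    for n,p,q in(("Ltip",lt,11),("Stip",st,6)):
        im,o=crop(d,p,q); g=im.mean(2); y,x=np.nonzero(g<90); res[n].append(np.array([x.mean(),y.mean()])+o); print(n,res[n][-1],len(x))
for n in res: print(n,tri(V[0],[res[n][0]],V[1],[res[n][1]])[0])
for n,z in(("blue",.011),("white",.011),("Ltip",.053),("Stip",.063)):
    print(n,[plane(V[i],[res[n][i]],z)[0] for i in(0,1)])
E
```

```text
blue [260.5866 140.3212] [54.7089 57.6168]
white [376.7942 140.1015] [55.5946 57.7619]
Ltip [252.0925 142.896 ] 173
Stip [387.5094 142.6792] 53
blue [358.2253 140.0006] [54.9297 57.042 ]
white [476.9177 139.5975] [54.3759 64.2515]
Ltip [362.3086 142.4691] 162
Stip [500.5345 142.3448] 58
blue [ 0.4778 -0.2584  0.0095  0.0003]
white [ 0.5932 -0.2576  0.0205  0.    ]
Ltip [ 0.4769 -0.26    0.0534  0.0002]
Stip [ 0.5961 -0.2593  0.0634  0.0002]
blue [array([ 0.4781, -0.2582,  0.011 ]), array([ 0.4777, -0.2585,  0.011 ])]
white [array([ 0.5947, -0.2577,  0.011 ]), array([ 0.5972, -0.2577,  0.011 ])]
Ltip [array([ 0.4768, -0.2599,  0.053 ]), array([ 0.477 , -0.2601,  0.053 ])]
Stip [array([ 0.5961, -0.2592,  0.063 ]), array([ 0.5963, -0.2594,  0.063 ])]
```

Heights check out: discs 11 mm, tips 53 and 63 mm. Now grasp the large nozzle.

Emit:
move_arm([
  [1,[0.042,0.065,-0.04],0],
  [1,[0.042,0.065,-0.1],0],
  [1,[0.042,0.065,-0.15],0],
  [1,[0.042,0.065,-0.2],0],
  [1,[0.042,0.065,-0.225],0],
  [1,[0.042,0.065,-0.232],0],
  [1,[0.042,0.065,-0.232],0],
  [-1,[0.042,0.065,-0.232],0],
  [-1,[0.042,0.065,-0.232],0],
  [-1,[0.042,0.065,-0.232],0],
  [-1,[0.042,0.065,-0.232],0],
  [-1,[0.042,0.065,-0.232],0],
], newtons=40)

```text
t: 5.0
tcp_pos: [0.4777, -0.2599, 0.0193]
tcp_rot: [[1.0, 0.0, 0.002], [0.0, -1.0, -0.0], [0.002, 0.0, -1.0]]
contact_force: [-2.0, 2.2, 8.2]
width: 0.429
```

Emit:
move_arm([
  [-1,[0,0,0.04],0],
  [-1,[0,0,0.09],0],
  [-1,[-0.003,0.05,0.12],0],
  [-1,[-0.008,0.11,0.12],0],
  [-1,[-0.012,0.17,0.12],0],
  [-1,[-0.017,0.23,0.12],0],
  [-1,[-0.022,0.29,0.12],0],
  [-1,[-0.026,0.35,0.12],0],
  [-1,[-0.031,0.41,0.12],0],
  [-1,[-0.035,0.47,0.12],0],
  [-1,[-0.04,0.53,0.12],0],
  [-1,[-0.041,0.553,0.12],0],
])

```text
t: 6.5
tcp_pos: [0.4349, 0.2974, 0.1384]
tcp_rot: [[1.0, 0.005, -0.0], [0.005, -1.0, 0.001], [0.0, -0.001, -1.0]]
contact_force: [-0.1, -0.4, -0.7]
width: 0.43
```

```bash
python3 - <<'E'
from h import *
d=shot("wrist","w4");s=r.read_state();print(s["tcp_pos"],s["width"],s["qpos"])
E
```

```text
[0.43499291 0.2989978  0.13831977] 0.42810539579753965 [-64.27039334  23.68310085  32.28653704 112.14462697 -16.71568464
  48.66741057 -22.65479263]
```

View pics/w4.png

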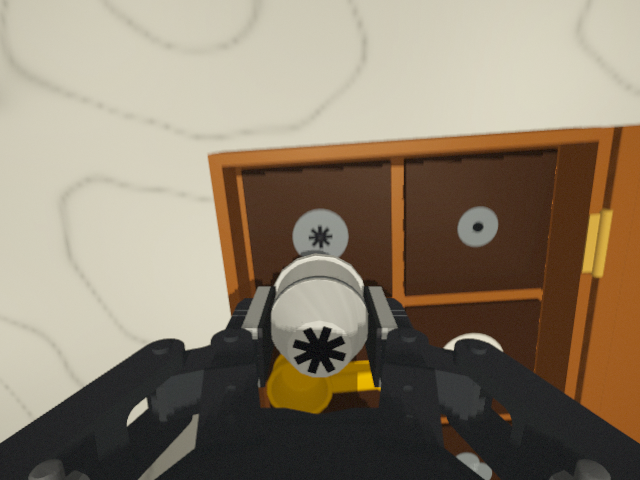

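Nozzle held upright. The inlays are in view: large (320,236), small (478,226). Settle, then measure from here.

Emit:
move_arm([
  [-1,[0,0,-0.03],0],
  [-1,[0,0,-0.05],0],
  [-1,[0,0,-0.05],0],
  [-1,[0,0,-0.05],0],
])

```text
t: 7.05
tcp_pos: [0.4368, 0.2927, 0.0891]
tcp_rot: [[1.0, -0.001, 0.001], [-0.001, -1.0, 0.0], [0.001, -0.0, -1.0]]
contact_force: [-0.4, -0.8, -0.0]
width: 0.427
```

```bash
python3 - <<'E'
from h import *
np.set_printoptions(precision=4,suppress=True)
d=shot("wrist","w5");s=r.read_state();print(s["tcp_pos"],s["width"])
g=cv2.cvtColor(d["im"],cv2.COLOR_BGR2HSV); 
m=((g[...,1]<60)&(g[...,2]>85)).astype(np.uint8)
P={n:proj(d,[c+[.0141]])[0] for n,c in dict(large=[.4361,.2933],small=[.5539,.3016]).items()};print(P)
n,l,st,ce=cv2.connectedComponentsWithStats(m)
for i in range(1,n):
    if 300<st[i,4]<20000: print(ce[i],st[i],plane(d,[ce[i]],.014)[0])
E
```

```text
[0.4369 0.293  0.0893] 0.42919252637294286
{'large': array([316.334 , 249.8138]), 'small': array([507.5002, 236.705 ])}
[508.1905 238.119 ] [ 484  215   50   47 1706] [0.5545 0.3007 0.014 ]
[318.555  295.6347] [  271   219    97   159 10037] [0.4374 0.2622 0.014 ]
[255.7368 310.495 ] [242 286  29  53 699] [0.3964 0.2518 0.014 ]
[382.4556 310.3348] [369 286  28  53 687] [0.4792 0.2517 0.014 ]
[173.7235 450.9215] [ 138  414   61   66 1197] [0.3305 0.138  0.014 ]
```

Emit:
move_arm([
  [-1,[0,0,-0.04],0],
  [-1,[0,0,-0.06],0],
  [-1,[0,0,-0.066],0],
  [-1,[0,0,-0.0665],0],
  [-1,[0,0,-0.0665],0],
])

```text
t: 7.72
tcp_pos: [0.4368, 0.2936, 0.0228]
tcp_rot: [[1.0, -0.0, 0.001], [-0.0, -1.0, 0.001], [0.001, -0.001, -1.0]]
contact_force: [0.3, -0.4, -0.8]
width: 0.428
```

Emit:
move_arm([
  [-1,[0,0,-0.001],0],
  [0.25,[0,0,-0.001],0],
  [0.25,[0,0,-0.001],0],
  [0.25,[0,0,-0.001],0],
  [0.25,[0,0,0.03],0],
  [0.25,[0,0,0.08],0],
  [0.6,[0.004,-0.05,0.12],0],
  [0.6,[0.01,-0.11,0.12],0],
  [0.6,[0.014,-0.17,0.12],0],
  [0.6,[0.018,-0.23,0.12],0],
])

```text
t: 8.98
tcp_pos: [0.4542, 0.0615, 0.1421]
tcp_rot: [[1.0, 0.001, 0.001], [0.001, -1.0, 0.0], [0.001, -0.0, -1.0]]
contact_force: [1.2, -0.5, -0.3]
width: 0.799
```

```bash
python3 - <<'E'
from h import *
import pickle
np.set_printoptions(precision=4,suppress=True)
w=pickle.load(open("w2.pkl","rb"))
p=np.array([.536,-.3225,.2495])
for zt in(0,.0065,.013):
  for sx in (1,-1):
    print(zt,sx,proj(w,[p+np.array([sx*.0425,-sy*.011,zt]) for sy in(-1,1)]).round(0).tolist())
a=shot("top","t2"); b=shot("side","s2"); print(r.read_state()["tcp_pos"])
x0=cv2.resize(a["im"][170:320,120:480],None,fx=2.2,fy=2.2,interpolation=cv2.INTER_CUBIC)
wr=shot("wrist")["im"][200:480]
z=np.vstack([x0, cv2.resize(wr,(400,175)).repeat(1,0) if 0 else cv2.copyMakeBorder(cv2.resize(wr,(560,245)),0,0,0,x0.shape[1]-560,0)]);cv2.imwrite("pics/c2.png",z);print(z.shape)
E
```

```text
0 1 [[419.0, 281.0], [415.0, 328.0]]
0 -1 [[215.0, 280.0], [219.0, 327.0]]
0.0065 1 [[423.0, 287.0], [419.0, 336.0]]
0.0065 -1 [[211.0, 286.0], [215.0, 335.0]]
0.013 1 [[428.0, 293.0], [423.0, 344.0]]
0.013 -1 [[206.0, 293.0], [211.0, 344.0]]
[0.4541 0.0564 0.1423]
(575, 792, 3)
```

View pics/c2.png

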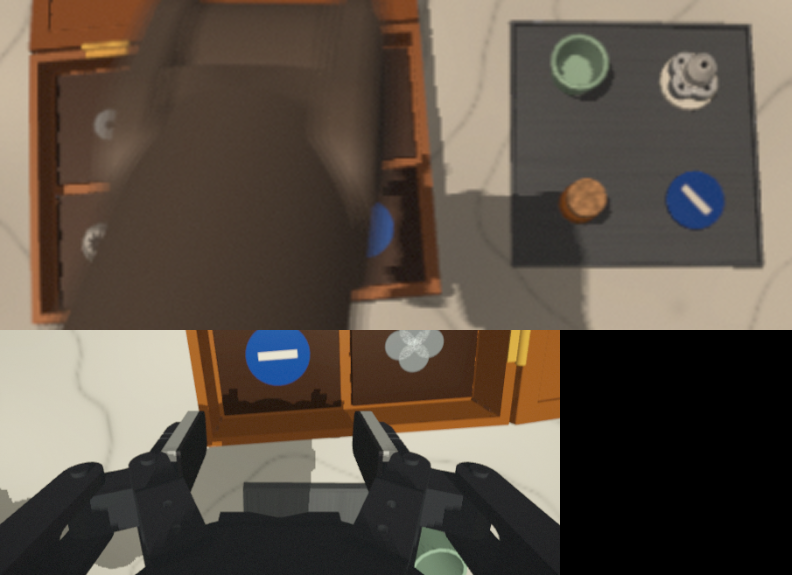

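The large nozzle stands in its tile region. The blue disc is clear at crop (694,200). The open fingertips project 13 mm behind the TCP, so the TCP is the shut tip. I'll re-measure the disc.

```bash
python3 - <<'E'
from seg import *
np.set_printoptions(precision=4,suppress=True)
a=shot("top");p,ax=blob(a,(436,261),20,"blue");print(p,ax,plane(a,[p],.011))
p,ax=blob(a,(285,273),18,"blue");print(r.read_state()["tcp_pos"])
b=shot("side")
im=b["im"].astype(int); m=np.zeros((480,640),np.uint8); m[330:400,280:370]=(im[...,0]-im[...,2]>40)[330:400,280:370]
c=max(cv2.findContours(m,0,cv2.CHAIN_APPROX_NONE)[0],key=cv2.contourArea); e=cv2.fitEllipse(cv2.convexHull(c)); print(e,plane(b,[e[0]],.010))
E
```

```text
[435.5747 260.4355] [26.1308 26.8954] [[ 0.4763 -0.2574  0.011 ]]
[0.4542 0.0622 0.1419]
((322.5983581542969, 363.0509948730469), (38.01053237915039, 43.7262077331543), 90.04796600341797) [[ 0.4744 -0.2622  0.01  ]]
```

Emit:
move_arm([
  [0.8,[0.005,-0.06,0],0],
  [0.8,[0.01,-0.12,0],0],
  [0.8,[0.015,-0.18,0],0],
  [0.8,[0.02,-0.24,0],0],
  [0.8,[0.023,-0.3,0],0],
  [0.8,[0.023,-0.321,-0.03],0],
  [0.8,[0.023,-0.321,-0.08],0],
  [0.8,[0.023,-0.321,-0.12],0],
  [0.8,[0.023,-0.321,-0.136],0],
  [0.8,[0.023,-0.321,-0.14],0],
  [0.8,[0.023,-0.321,-0.14],0],
  [0.8,[0.023,-0.321,-0.14],0],
])

```text
t: 10.72
tcp_pos: [0.4781, -0.258, 0.0031]
tcp_rot: [[1.0, 0.0, 0.002], [0.0, -1.0, -0.001], [0.002, 0.001, -1.0]]
contact_force: [0.4, 0.1, 0.5]
width: 0.902
```

Emit:
move_arm([
  [-1,[0,0,0],0],
  [-1,[0,0,0],0],
  [-1,[0,0,0],0],
  [-1,[0,0,0],0],
])

```text
t: 11.22
tcp_pos: [0.4777, -0.2579, 0.003]
tcp_rot: [[1.0, -0.0, 0.002], [-0.0, -1.0, 0.0], [0.002, -0.0, -1.0]]
contact_force: [-2.0, 2.0, 13.4]
width: 0.616
```

Width matches 56 mm once the angular linkage is accounted for. Lift and carry toward the blue tile (0.4533,0.0575).

Emit:
move_arm([
  [-1,[0,0,0.02],0],
  [-1,[0,0,0.06],0],
  [-1,[0,0,0.1],0],
  [-1,[-0.005,0.06,0.12],0],
  [-1,[-0.01,0.12,0.12],0],
  [-1,[-0.015,0.18,0.12],0],
  [-1,[-0.02,0.24,0.12],0],
  [-1,[-0.0235,0.29,0.11],0],
  [-1,[-0.0235,0.3155,0.09],0],
  [-1,[-0.0235,0.3155,0.08],0],
  [-1,[-0.0235,0.3155,0.08],0],
  [-1,[-0.0235,0.3155,0.08],0],
])

```text
t: 12.72
tcp_pos: [0.454, 0.0563, 0.0823]
tcp_rot: [[1.0, -0.002, 0.001], [-0.002, -1.0, -0.0], [0.001, 0.0, -1.0]]
contact_force: [0.3, -0.7, -1.0]
width: 0.615
```

```bash
python3 - <<'E'
from h import *
np.set_printoptions(precision=4,suppress=True)
d=shot("wrist","w6");s=r.read_state();print(s["tcp_pos"],s["width"]); print(proj(d,[[.4533,.0575,.0141]]))
E
```

```text
[0.4541 0.0565 0.0824] 0.6107169086847547
[[316.2144 252.2834]]
```

View pics/w6.png

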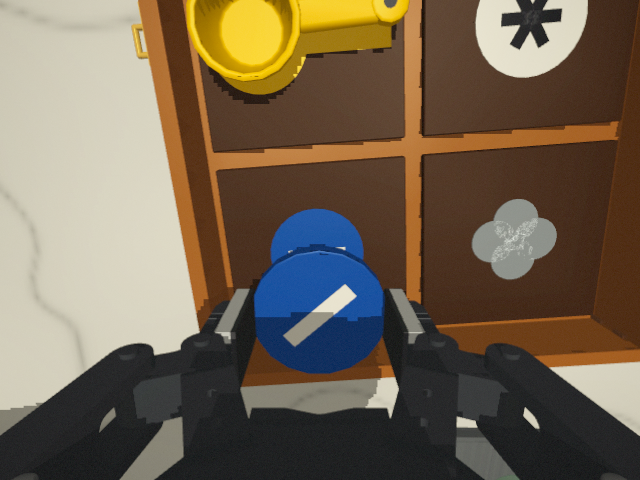

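The disc is held flat, centre (320,311), right over the blue inlay (predicted (316,252)). The clover inlay is at (514,239). Lower and release.

Emit:
move_arm([
  [-1,[0,0.001,-0.03],0],
  [-1,[0,0.001,-0.055],0],
  [-1,[0,0.001,-0.065],0],
  [-1,[0,0.001,-0.0685],0],
  [-1,[0,0.001,-0.0685],0],
  [-1,[0,0.001,-0.069],0],
  [0.5,[0,0.001,-0.069],0],
  [0.5,[0,0.001,-0.069],0],
  [0.5,[0,0.001,-0.069],0],
])

```text
t: 13.9
tcp_pos: [0.4539, 0.0588, 0.013]
tcp_rot: [[1.0, 0.0, 0.001], [0.0, -1.0, 0.0], [0.001, -0.0, -1.0]]
contact_force: [0.3, -0.3, -0.3]
width: 0.746
```

```bash
python3 - <<'E'
from h import *
d=shot("wrist");p=r.read_state()["tcp_pos"];print(p)
E
```

```text
[0.453759   0.05879255 0.01291655]
```

Emit:
move_arm([
  [0.5,[0,0,0.03],0],
  [0.5,[0,0,0.08],0],
  [0.5,[0.015,-0.05,0.13],0],
  [0.5,[0.035,-0.11,0.13],0],
  [0.5,[0.06,-0.165,0.13],0],
  [0.5,[0.09,-0.22,0.13],0],
  [0.5,[0.12,-0.27,0.13],0],
  [0.5,[0.142,-0.317,0.13],0],
  [0.5,[0.142,-0.317,0.13],0],
  [0.5,[0.142,-0.317,0.13],0],
])

```text
t: 15.2
tcp_pos: [0.5952, -0.2578, 0.1422]
tcp_rot: [[1.0, -0.0, -0.001], [-0.0, -1.0, 0.001], [-0.001, -0.001, -1.0]]
contact_force: [0.9, 0.3, -0.1]
width: 0.751
```

Emit:
move_arm([
  [0.5,[0.001,-0.001,-0.04],0],
  [0.5,[0.001,-0.001,-0.08],0],
  [0.5,[0.001,-0.001,-0.103],0],
  [0.5,[0.001,-0.001,-0.108],0],
  [0.5,[0.001,-0.001,-0.108],0],
  [-1,[0.001,-0.001,-0.108],0],
  [-1,[0.001,-0.001,-0.108],0],
  [-1,[0.001,-0.001,-0.108],0],
  [-1,[0.001,-0.001,-0.108],0],
  [-1,[0.001,-0.001,-0.108],0],
])

```text
t: 16.45
tcp_pos: [0.5972, -0.2595, 0.036]
tcp_rot: [[1.0, 0.0, 0.002], [0.0, -1.0, -0.0], [0.002, 0.0, -1.0]]
contact_force: [-0.7, 0.9, 5.8]
width: 0.28
```

Emit:
move_arm([
  [-1,[0,0,0.03],0],
  [-1,[0,0,0.08],0],
  [-1,[-0.004,0.05,0.1],0],
  [-1,[-0.008,0.11,0.1],0],
  [-1,[-0.013,0.17,0.1],0],
  [-1,[-0.018,0.23,0.1],0],
  [-1,[-0.022,0.29,0.1],0],
  [-1,[-0.027,0.35,0.1],0],
  [-1,[-0.032,0.41,0.1],0],
  [-1,[-0.036,0.47,0.1],0],
  [-1,[-0.04,0.52,0.09],0],
  [-1,[-0.043,0.56,0.07],0],
])

```text
t: 17.95
tcp_pos: [0.5537, 0.3038, 0.1055]
tcp_rot: [[1.0, 0.002, 0.002], [0.002, -1.0, 0.002], [0.002, -0.002, -1.0]]
contact_force: [0.3, 0.7, -0.8]
width: 0.282
```

Emit:
move_arm([
  [-1,[0,0,-0.02],0],
  [-1,[0,0,-0.04],0],
  [-1,[0,0,-0.04],0],
  [-1,[0,0,-0.04],0],
])

```text
t: 18.45
tcp_pos: [0.5545, 0.2994, 0.0655]
tcp_rot: [[1.0, -0.002, 0.001], [-0.002, -1.0, -0.0], [0.001, 0.0, -1.0]]
contact_force: [0.8, -0.4, -0.5]
width: 0.289
```

```bash
python3 - <<'E'
from h import *
np.set_printoptions(precision=4,suppress=True)
d=shot("wrist","w7");s=r.read_state();p=s["tcp_pos"];print(p,s["width"],s["contact_force"]);print(proj(d,[[.554,.301,.0141],p+[0,0,.027]]))
g=cv2.cvtColor(d["im"],cv2.COLOR_BGR2HSV); m=((g[...,1]<60)&(g[...,2]>85)).astype(np.uint8)
n,l,st,ce=cv2.connectedComponentsWithStats(m)
for i in range(1,n):
    if 300<st[i,4]<20000: print(ce[i],st[i])
E
```

```text
[0.5546 0.2998 0.0657] 0.28125501704849515 [-0.7704 -0.2034 -0.2538]
[[316.5179 260.9319]
 [317.0837 337.584 ]]
[318.4007 294.3457] [ 287  236   64  117 5491]
[ 94.79  283.523] [  36  240  112   90 6487]
[273.6967 308.8817] [262 285  24  53 676]
[364.6088 309.1794] [353 285  25  53 680]
[328.0313 405.206 ] [299 397  62  17 670]
```

View pics/w7.png

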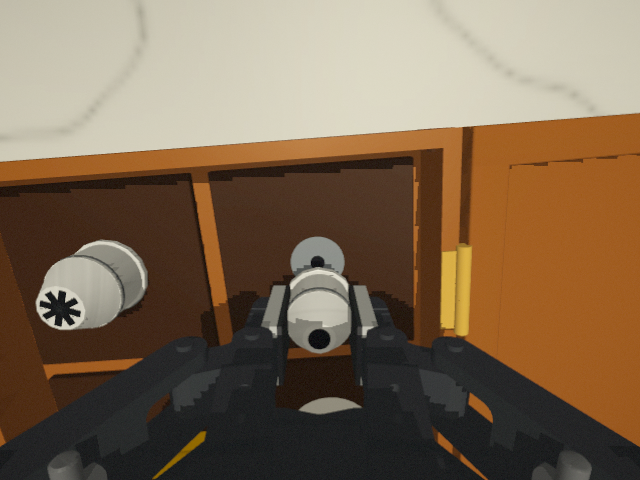

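The small nozzle is over its inlay, centre ≈(317,262) vs predicted (316.5,261). The large nozzle stands upright at left. Lower and release.

Emit:
move_arm([
  [-1,[0,0.001,-0.025],0],
  [-1,[0,0.001,-0.039],0],
  [-1,[0,0.001,-0.044],0],
  [-1,[0,0.001,-0.0445],0],
  [-1,[0,0.001,-0.045],0],
  [0,[0,0.001,-0.045],0],
  [0,[0,0.001,-0.045],0],
  [0,[0,0.001,-0.045],0],
  [0,[0,0.001,-0.02],0],
  [0,[0,0.001,0.04],0],
  [0.6,[0.003,-0.05,0.08],0],
  [0.6,[0.007,-0.11,0.11],0],
])

```text
t: 20.0
tcp_pos: [0.5608, 0.1968, 0.1735]
tcp_rot: [[1.0, 0.002, 0.002], [0.002, -1.0, 0.001], [0.002, -0.001, -1.0]]
contact_force: [0.4, -0.0, 0.5]
width: 0.8
```

Emit:
move_arm([
  [1,[0.005,-0.06,0.02],0],
  [1,[0.01,-0.12,0.02],0],
  [1,[0.014,-0.18,0.02],0],
  [1,[0.018,-0.24,0.02],0],
  [1,[0.022,-0.3,0.02],0],
  [1,[0.026,-0.36,0.02],0],
  [1,[0.03,-0.42,0.02],0],
  [1,[0.034,-0.48,0.02],0],
  [1,[0.034,-0.51,0.02],0],
  [1,[0.034,-0.51,0.02],0],
  [1,[0.034,-0.51,0.02],0],
])

```text
t: 21.38
tcp_pos: [0.5944, -0.3119, 0.1913]
tcp_rot: [[1.0, 0.001, -0.0], [0.001, -1.0, 0.001], [-0.0, -0.001, -1.0]]
contact_force: [0.2, 0.8, 0.0]
width: 0.998
```

```bash
python3 - <<'E'
from h import *
np.set_printoptions(precision=4,suppress=True)
import pickle
d=shot("wrist","w8");pickle.dump(d,open("w8.pkl","wb"));s=r.read_state();p=s["tcp_pos"];print(p,s["qpos"])
x,y=proj(d,[[.596,-.259,.029]])[0].astype(int);print(x,y)
cv2.imwrite("pics/c8.png",cv2.resize(d["im"][max(y-60,0):y+60,x-70:x+70],None,fx=5,fy=5,interpolation=cv2.INTER_CUBIC))
E
```

```text
[ 0.5947 -0.3113  0.1914] [ -1.4699  35.2936  40.5008  88.1032 -24.3699  65.7141  44.0844]
319 156
```

View pics/c8.png

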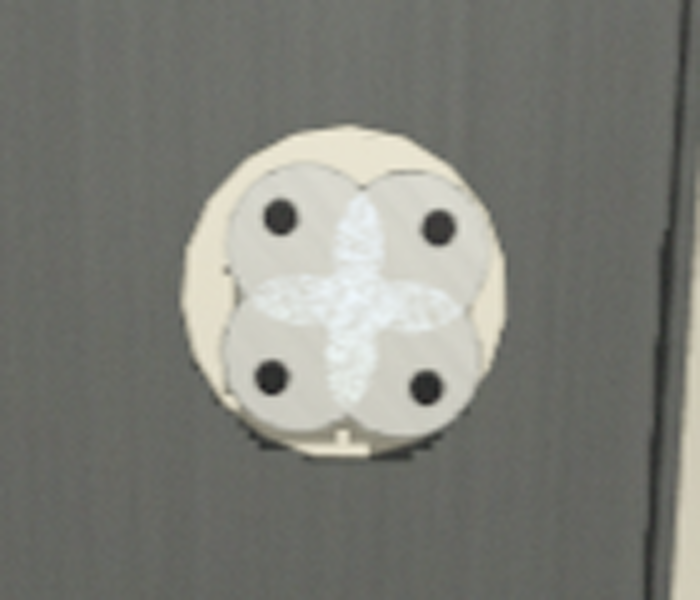

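The clover's four dots are at crop (281,217), (439,227), (427,387), (272,377), and the white disc lies under it.

```bash
python3 - <<'E'
from h import *
np.set_printoptions(precision=4,suppress=True)
import pickle
d=pickle.load(open("w8.pkl","rb"))
q=np.array([(281,217),(439,227),(427,387),(272,377)])/5+[319-70-.4,156-60-.4]
P=plane(d,q,.029);print(P,P.mean(0))
for i,j in((2,0),(3,1)): v=P[j]-P[i];print(np.degrees(np.arctan2(v[1],v[0])),np.linalg.norm(v))
im=d["im"].astype(int);x0,y0=249,96
m=(im[y0:y0+120,x0:x0+140].mean(2)>135).astype(np.uint8)
c=max(cv2.findContours(m,0,cv2.CHAIN_APPROX_NONE)[0],key=cv2.contourArea);e=cv2.fitEllipse(cv2.convexHull(c));print(e,plane(d,[np.array(e[0])+[x0,y0]],.011))
E
```

```text
[[ 0.584  -0.2456  0.029 ]
 [ 0.6093 -0.2471  0.029 ]
 [ 0.6077 -0.2726  0.029 ]
 [ 0.5822 -0.271   0.029 ]] [ 0.5958 -0.2591  0.029 ]
131.4118162007213 0.03590586818495857
41.30496631694736 0.036064443656786786
((68.46707153320312, 57.756141662597656), (65.166259765625, 66.07106018066406), 171.91574096679688) [[ 0.5941 -0.258   0.011 ]]
```

Leaves at 41.4°/131.4°, centre (0.5958,-0.2591). Turn -48.6° and grasp.

Emit:
move_arm([
  [0.8,[0.001,0.052,-0.03],-10],
  [0.8,[0.001,0.052,-0.06],-20],
  [0.8,[0.001,0.052,-0.08],-30],
  [0.8,[0.001,0.052,-0.08],-40],
  [0.8,[0.001,0.052,-0.08],-48.6],
  [0.8,[0.001,0.052,-0.08],-48.6],
  [0.8,[0.001,0.052,-0.08],-48.6],
])

```text
t: 22.3
tcp_pos: [0.5956, -0.26, 0.1117]
tcp_rot: [[0.665, -0.747, 0.0], [-0.747, -0.665, 0.0], [-0.0, -0.0, -1.0]]
contact_force: [1.1, -0.7, 0.1]
width: 0.899
```

```bash
python3 -c "
from h import *
s=r.read_state();print(s['tcp_pos'],s['qpos'],np.degrees(np.arctan2(s['tcp_rot'][1,0],s['tcp_rot'][0,0])))"
```

```text
[ 0.5955796  -0.2600127   0.11170234] [-11.68605087  42.02480544  50.59960747  96.66501182 -36.93985518
  59.45736311   3.02428202] -48.32608853682138
```

Emit:
move_arm([
  [0.8,[0,0.001,-0.04],0],
  [0.8,[0,0.001,-0.08],0],
  [0.8,[0,0.001,-0.096],0],
  [0.8,[0,0.001,-0.1],0],
  [0.8,[0,0.001,-0.1],0],
  [-1,[0,0.001,-0.1],0],
  [-1,[0,0.001,-0.1],0],
  [-1,[0,0.001,-0.1],0],
  [-1,[0,0.001,-0.1],0],
])

```text
t: 23.42
tcp_pos: [0.5959, -0.2604, 0.0131]
tcp_rot: [[0.661, -0.75, 0.002], [-0.75, -0.661, -0.0], [0.002, -0.001, -1.0]]
contact_force: [-1.8, 1.3, 8.2]
width: 0.564
```

Emit:
move_arm([
  [-1,[0,0,0.03],0],
  [-1,[0,0,0.08],0],
  [-1,[-0.003,0.04,0.11],0],
  [-1,[-0.008,0.1,0.11],0],
  [-1,[-0.012,0.16,0.11],0],
  [-1,[-0.017,0.22,0.11],0],
  [-1,[-0.021,0.28,0.1],0],
  [-1,[-0.0245,0.315,0.08],0],
  [-1,[-0.0245,0.325,0.05],0],
  [-1,[-0.0245,0.325,0.05],0],
  [-1,[-0.0245,0.325,0.05],0],
  [-1,[-0.0245,0.325,0.05],0],
])

```text
t: 24.92
tcp_pos: [0.5716, 0.0637, 0.063]
tcp_rot: [[0.66, -0.751, 0.002], [-0.751, -0.66, 0.0], [0.001, -0.002, -1.0]]
contact_force: [0.8, 0.9, -0.5]
width: 0.559
```

```bash
python3 - <<'E'
from h import *
np.set_printoptions(precision=4,suppress=True)
d=shot("wrist","w9");s=r.read_state();p=s["tcp_pos"];print(p,s["width"],s["contact_force"]);print(proj(d,[[.5711,.066,.0141],p+[0,.001,.016]]))
E
```

```text
[0.5715 0.0639 0.0628] 0.5636501987354529 [ 0.1438 -0.992  -0.7482]
[[313.6318 264.6599]
 [314.3245 322.733 ]]
```

View pics/w9.png

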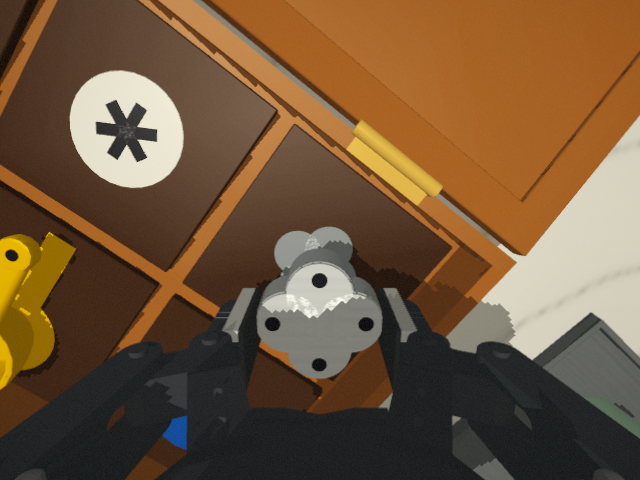

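The cutter is gripped over two leaves, dots centred at (319.5,323), with the inlay visible behind it. Lower and release, then go back for the white disc.

Emit:
move_arm([
  [-1,[-0.001,0.0015,-0.025],0],
  [-1,[-0.001,0.0015,-0.041],0],
  [-1,[-0.001,0.0015,-0.046],0],
  [-1,[-0.001,0.0015,-0.0465],0],
  [-1,[-0.001,0.0015,-0.0465],0],
  [0.5,[-0.001,0.0015,-0.0465],0],
  [0.5,[-0.001,0.0015,-0.0465],0],
  [0.5,[-0.001,0.0015,-0.0465],0],
  [0.5,[-0.001,0.0015,-0.02],0],
  [0.5,[-0.001,0.0015,0.04],0],
  [0.5,[0.003,-0.04,0.09],0],
  [0.8,[0.007,-0.1,0.09],0],
])

```text
t: 26.48
tcp_pos: [0.5803, -0.0344, 0.1549]
tcp_rot: [[0.665, -0.747, 0.006], [-0.747, -0.665, 0.001], [0.003, -0.005, -1.0]]
contact_force: [1.5, -0.4, 0.1]
width: 0.901
```

Emit:
move_arm([
  [0.8,[0.003,-0.06,0.01],10],
  [0.8,[0.006,-0.12,0.01],20],
  [0.8,[0.01,-0.18,0.01],30],
  [0.8,[0.014,-0.22,0.01],40],
  [0.8,[0.016,-0.224,0.01],48.6],
  [0.8,[0.016,-0.224,0.01],48.6],
  [0.8,[0.016,-0.224,0.01],48.6],
])

```text
t: 27.35
tcp_pos: [0.5938, -0.2581, 0.1614]
tcp_rot: [[1.0, -0.002, -0.0], [-0.002, -1.0, 0.001], [-0.0, -0.001, -1.0]]
contact_force: [0.6, 0.7, 0.9]
width: 0.901
```

```bash
python3 - <<'E'
from h import *
np.set_printoptions(precision=4,suppress=True)
s=r.read_state();print(s["tcp_pos"],s["width"],s["tcp_rot"][:,0])
d=shot("wrist","w10")
a=shot("side")
g=a["im"][320:380,370:450].mean(2); c=max(cv2.findContours((g>120).astype(np.uint8),0,cv2.CHAIN_APPROX_NONE)[0],key=cv2.contourArea);e=cv2.fitEllipse(cv2.convexHull(c));print(e,plane(a,[np.array(e[0])+[370,320]],.009), proj(a,[[.5945,-.258,.009]]))
E
```

```text
[ 0.5938 -0.2581  0.1614] 0.9014410760296511 [ 1.     -0.0023 -0.0002]
((40.82979965209961, 28.59575843811035), (33.19153594970703, 44.095298767089844), 103.83831024169922) [[ 0.5913 -0.2592  0.009 ]] [[412.8912 347.5718]]
```

Emit:
move_arm([
  [0.8,[0,0,-0.05],0],
  [0.8,[0,0,-0.1],0],
  [0.8,[0,0,-0.14],0],
  [0.8,[0,0,-0.155],0],
  [0.8,[0,0,-0.1585],0],
  [0.8,[0,0,-0.1585],0],
  [-1,[0,0,-0.1585],0],
  [-1,[0,0,-0.1585],0],
  [-1,[0,0,-0.1585],0],
  [-1,[0,0,-0.1585],0],
])

```text
t: 28.7
tcp_pos: [0.5946, -0.2594, 0.0051]
tcp_rot: [[1.0, -0.0, 0.002], [-0.0, -1.0, -0.0], [0.002, 0.0, -1.0]]
contact_force: [-2.9, 1.9, 11.0]
width: 0.61
```

The grip is slightly high on the disc, so I'll regrip 2.5 mm lower.

Emit:
move_arm([
  [0.6,[0,0.001,0],0],
  [0.6,[0,0.001,-0.0025],0],
  [0.6,[0,0.001,-0.0025],0],
  [-1,[0,0.001,-0.0025],0],
  [-1,[0,0.001,-0.0025],0],
  [-1,[0,0.001,-0.0025],0],
  [-1,[0,0.001,-0.0025],0],
])

```text
t: 29.58
tcp_pos: [0.5937, -0.2581, 0.001]
tcp_rot: [[1.0, -0.0, 0.0], [-0.0, -1.0, 0.0], [0.0, -0.0, -1.0]]
contact_force: [-0.7, 0.8, 5.1]
width: 0.62
```

Emit:
move_arm([
  [-1,[0,0,0.02],0],
  [-1,[0,0,0.06],0],
  [-1,[0,0,0.1],0],
  [-1,[-0.004,0.06,0.12],0],
  [-1,[-0.009,0.12,0.12],0],
  [-1,[-0.013,0.18,0.12],0],
  [-1,[-0.018,0.24,0.12],0],
  [-1,[-0.022,0.3,0.12],0],
  [-1,[-0.026,0.36,0.12],0],
  [-1,[-0.03,0.41,0.11],0],
  [-1,[-0.032,0.442,0.08],0],
  [-1,[-0.032,0.442,0.07],0],
])

```text
t: 31.08
tcp_pos: [0.5604, 0.1877, 0.0698]
tcp_rot: [[1.0, 0.005, -0.002], [0.005, -1.0, 0.001], [-0.002, -0.001, -1.0]]
contact_force: [-0.0, -1.1, -0.5]
width: 0.616
```

Emit:
move_arm([
  [-1,[0,0,0],0],
  [-1,[0,0,0],0],
  [-1,[0,0,0],0],
])

```text
t: 31.45
tcp_pos: [0.5625, 0.1829, 0.0717]
tcp_rot: [[1.0, -0.002, 0.001], [-0.002, -1.0, 0.0], [0.001, -0.0, -1.0]]
contact_force: [-0.1, -0.4, -1.0]
width: 0.617
```

```bash
python3 - <<'E'
from h import *
np.set_printoptions(precision=4,suppress=True)
d=shot("wrist","w11");s=r.read_state();p=s["tcp_pos"];print(p,s["width"],s["contact_force"]);print(proj(d,[[.5625,.1838,.0141],p+[0,0,.008]]))
E
```

```text
[0.5623 0.1832 0.0715] 0.6166671828215693 [-0.078   0.0591  1.0148]
[[317.319  258.5828]
 [316.6382 312.3077]]
```

View pics/w11.png

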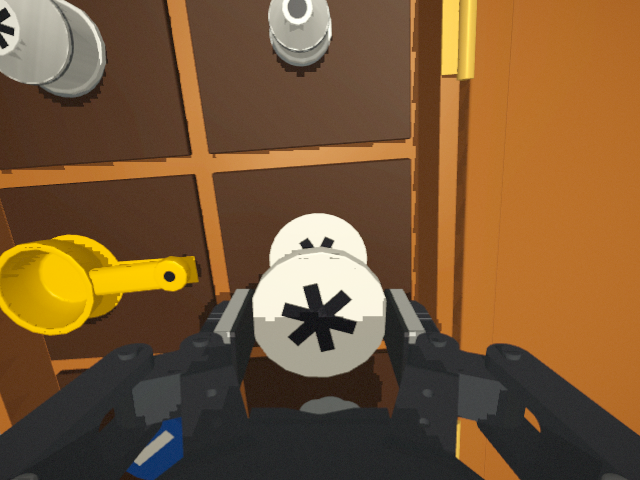

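The white disc is level, centre (319,312), over its inlay. Lower, release, retreat to the survey pose.

Emit:
move_arm([
  [-1,[0,0,-0.03],0],
  [-1,[0,0,-0.05],0],
  [-1,[0,0,-0.057],0],
  [-1,[0,0,-0.0585],0],
  [-1,[0,0,-0.059],0],
  [-1,[0,0,-0.059],0],
])

```text
t: 32.25
tcp_pos: [0.5621, 0.1841, 0.0122]
tcp_rot: [[1.0, 0.0, 0.001], [0.0, -1.0, 0.0], [0.001, -0.0, -1.0]]
contact_force: [0.0, -0.4, 0.4]
width: 0.618
```

Emit:
move_arm([
  [0.5,[0,0,0],0],
  [0.5,[0,0,0],0],
  [0.5,[0,0,0],0],
  [0.5,[0,0,0.03],0],
  [0.5,[0,0,0.08],0],
  [0.5,[0,0,0.14],0],
  [0.5,[-0.02,-0.03,0.2],0],
  [0.5,[-0.06,-0.05,0.26],0],
  [0.5,[-0.062,-0.06,0.3],0],
  [0.5,[-0.062,-0.06,0.3],0],
  [0.5,[-0.062,-0.06,0.3],0],
  [0.5,[-0.062,-0.06,0.3],0],
])

```text
t: 33.75
tcp_pos: [0.4991, 0.1244, 0.3103]
tcp_rot: [[1.0, 0.001, -0.002], [0.001, -1.0, -0.001], [-0.002, 0.001, -1.0]]
contact_force: [0.1, 0.3, -0.3]
width: 0.749
```

```bash
python3 - <<'E'
from seg import *
import pickle
d=shot("wrist","w12");pickle.dump(d,open("w12.pkl","wb"));print(r.read_state()["tcp_pos"])
E
```

```text
[0.4992135  0.12427876 0.31036105]
```

View pics/w12.png

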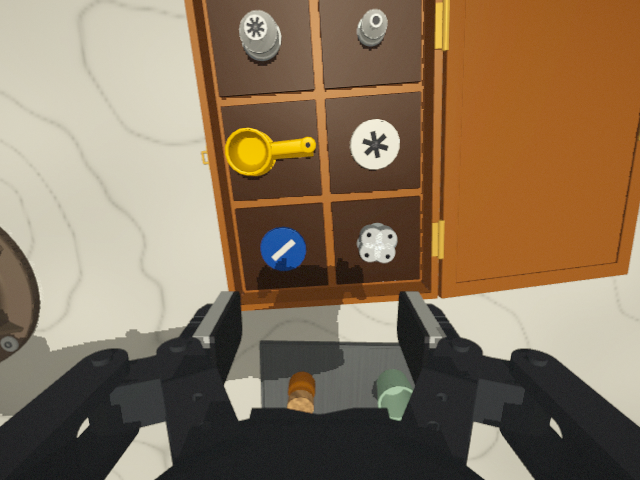

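All five tools stand on their tiles. Final numeric check of their centres against the tile centres.

```bash
python3 - <<'E'
from seg import *
import pickle
np.set_printoptions(precision=4,suppress=True)
d=pickle.load(open("w12.pkl","rb"));T=dict(blue=(.4533,.0575),white=(.5625,.1838),clover=(.5711,.066),small=(.5542,.3012),large=(.4365,.293))
for n,uv in dict(blue=(284,249),white=(375,145)).items():
    p,ax=blob(d,uv,34,n,90);X=plane(d,[p],.0221)[0];print(n,p,ax,X[:2]-T[n])
im=d["im"].astype(int).mean(2)
for n,uv,q,z,th in(("small",(376,20),7,.0481,90),("large",(255,27),12,.0561,90),("clover",(378,243),24,.0321,70)):
    x,y=uv;g=(im[max(y-q,0):y+q,x-q:x+q]<th).astype(np.uint8)
    if n=="clover":
        k,_,st,ce=cv2.connectedComponentsWithStats(g); c=[ce[i] for i in range(1,k) if 8<st[i,4]<60 and np.hypot(*(ce[i]-q))<22]; print(len(c)); m=np.mean(c,0)
    else: yy,xx=np.nonzero(g); m=np.array([xx.mean(),yy.mean()])
    m=m+[x-q,max(y-q,0)];X=plane(d,[m],z)[0];print(n,m,X[:2]-T[n])
# sanity: empty-tile corners -> tile grid from blue tile edges
b=d["im"][195:290,225:425];cv2.imwrite("pics/c12.png",cv2.resize(d["im"][100:295,215:435],None,fx=3.5,fy=3,interpolation=cv2.INTER_CUBIC))
E
```

```text
blue [282.8238 248.4439] [43.8311 46.127 ] [0.0019 0.0013]
white [374.4615 143.6873] [49.5717 51.4426] [ 0.0002 -0.0001]
small [nan nan] [nan nan]
large [254.7059  26.4471] [0.0011 0.0006]
4
clover [377.9705 245.4205] [-0.0006 -0.0001]<stdin>:12: RuntimeWarning: Mean of empty slice.
  ret = ret.dtype.type(ret / rcount)
```

View pics/c12.png

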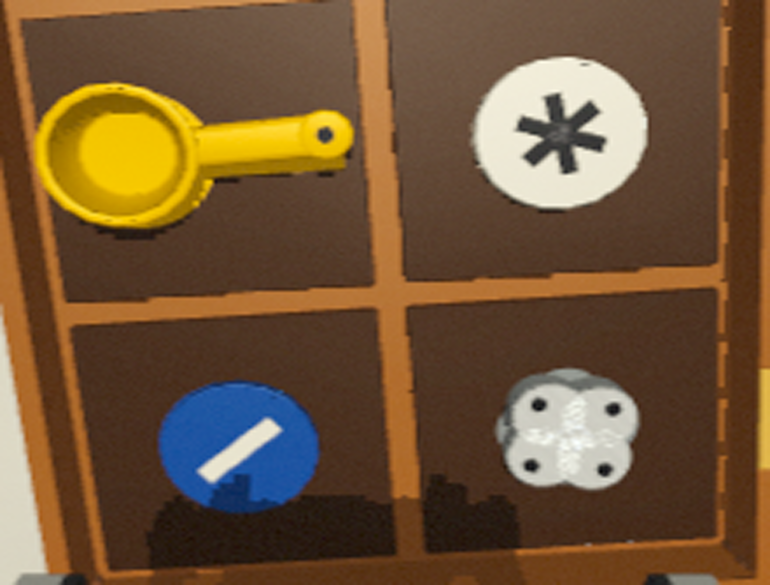

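Blue and white discs and the cutter lie flat and centred on their tiles. The small nozzle's tip check returned nothing, so I'll redo it and hand in.

```bash
python3 - <<'E'
from h import *
import pickle
d=pickle.load(open("w12.pkl","rb"));g=d["im"][10:32,366:388].mean(2)
y,x=np.unravel_index(np.argmin(cv2.GaussianBlur(g,(5,5),0)[5:17,5:17]),(12,12));p=np.array([x+371,y+15]);X=plane(d,[p],.0481)[0]
print(p,g.min(),X[:2]-[.5542,.3012]); s=r.read_state();print(s["t"],s["contact_force"])
r.finish_job()
E
```

```text
[376  20] 91.0 [0.00115907 0.00012977]
33.8 [-0.62071311  0.6745211   0.05879165]
the job is handed in; nothing more can be done
```

I took both piles apart, set all five tools on their matching tiles the same way up, and handed the job in at 33.8 s.

My last wrist-camera check gave these offsets from the tile centres I had measured:

| Tool | Offset |
|---|---|
| White disc | under 1 mm |
| Clover cutter | under 1 mm |
| Small nozzle | about 1 mm |
| Large nozzle | about 1 mm |
| Blue disc | about 2 mm |

- **State of the tools:** in the last pictures the discs and cutter lay flat and the nozzles stood upright. The gripper was clear of everything when I handed in.
- **Blue disc:** it was partly in shadow for the final check, so its figure is less certain. The arm's own position at release was about 1.4 mm off.
- **Small nozzle:** my first automatic check of its tip returned nothing because the brightness threshold was too low. The figure above is from a second measurement of the same picture.
- **Nozzle tiles:** I worked out the small and large tile centres from the 118 mm spacing of the other tiles, because my outline detection failed there. The first measurement agreed to about 1 mm, as did a close look at each tile.

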